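# Seat the bar in the drill jig and hold the spring carriage at the mark

### The job

Push the aluminium bar along its channel, under the blue lips of the drill jig, until it is fully home against the end stop. Then pull the spring-loaded drill-guide carriage by its black tab until its yellow index lines up with the red marker, and finish while still holding it there, with the bar still home. Leave the loose bushings where they are.

Things in the scene. Friction and masses are not known exactly. Their poses are not given: they have to be found in the camera images.
- drill_jig: Dark steel jig fixed to the desk. Origin: on the desk, under the middle of the seated bar; z up. The bar's channel runs along its y at x = 0. Base 10 mm thick, x -80 to 80, y -80 to 62 mm (trough part x -25 to 25). Steel rail at x 58 to 74 mm, top 34 mm above the desk, ends at y = 54 mm (44 mm tall end plates, x 54 to 78). Black scale strip at x -77 to -62, y -62 to 36 mm, top 34 mm.
- trough_end (a point): Outer end of the open feed trough, on its floor (10 mm above the desk), at the jig's y = 170 mm. The trough runs from here to the tunnel mouth, 13 mm wide between two dark walls 5 mm thick, which rise only 4 mm above the floor.
- tunnel_mouth (a point): Floor of the tunnel's mouth, jig's y = 8 mm. From here to the end stop the channel is 14 mm wide between blue blocks (x -24 to 24 mm, top 32 mm above the desk); their lips overhang the bar from 26 mm above the desk and leave a 7 mm slot between them.
- end_stop (a point): Foot of the dark end stop's face, on the channel floor at the jig's y = -60 mm; the bar's leading end must meet this face.
- bar: Loose aluminium bar, 120 x 10 x 12 mm, about 40 g. Origin: middle of its underside; its x, the long axis, lies along the jig's y. Starts in the feed trough, outside the tunnel; its top is 22 mm above the desk, 8 mm above the trough walls. Home, its origin is at the jig's y = 0 and its tail (y = 60 mm) sticks 52 mm out of the tunnel.
- carriage: Grey drill-guide carriage: an arm 28 mm wide, 36 to 46 mm above the desk, across the tunnel, clear above bar and lips. Axes as the jig's. Slides only along the jig's y, from home (origin at the jig's x 0, y -45 mm, z 0) towards +y by up to 75 mm. A spring drives it back: 3 N at home, rising 60 N/m (6 N at 50 mm); it does not stay where it is left.
- grip_tab (a point): Point on the carriage's upright black tab, which is 12 mm thick along the jig's y, 36 mm wide along the jig's x, from the arm's top at 46 mm to 80 mm above the desk. The point is on its centre lines, 68 mm above the desk.
- index_tip (a point): Tip of the 4 mm wide yellow index finger on the carriage's arm, 33 mm further out (jig's -x) than the tab's middle and in line with it along y, 42 mm above the desk.
- red_marker: Red marker clamped on the black scale strip (fixed, 10 mm wide along y, 12 mm tall). Origin: middle of its underside, 34 mm above the desk, axes as the jig's; its 2 mm pointer is at its y = 0. It shows where the yellow index must be: 30 to 60 mm from home in the jig's +y direction. Aligned means index tip and marker have the same y in the jig's frame.
- large_bushing: Loose turned steel bushing, 38 mm diameter, 28 mm tall, origin at the underside's centre. Bystander.
- flanged_bushing: Loose steel bushing with flange, 56 mm diameter, 24 mm tall, origin at the underside's centre. Bystander.
- small_bushing: Loose steel bushing, 30 mm diameter, 22 mm tall, origin at the underside's centre. Bystander.
Things that resemble listed ones, but are neither listed nor needed, are in the scene too. Leave any pink or purple look-alike of the bar alone.

How it is judged:
By the outcome, as a careful person would: the job done as asked, in the order asked, and still so for the second after the job is handed in, while the arm keeps its last pose, push and grip.
It also fails if it takes over 43 s, if anything falls off the work surface, if the arm or the gripper's body presses on something with over 40 N, if the wrist force passes 120 N, or if a joint passes its speed limit or range.

### The arm

A 6-joint arm with a two-finger parallel gripper is mounted at the origin on a cart in front of the work surface, level with it; the furniture and walls round the work are solid. World frame = base frame: x ahead of the robot, y to its left, z up, the work surface at z = 0. Lengths are in mm, angles in degrees, forces in N, time in s.
With the tool pointing down it reaches from about 350 to 850 mm from the base axis. Payload 8.1 kg.
Tool frame: the origin (TCP) lies at the very end of the fingers, on their centre line; the grasp point (between the pads) lies 19 mm behind it; z points along the fingers, y is the line along which they close (so a half turn about z gives the same grasp; the last joint's range is limited). The gripper opens to 85 mm and grips with 20 to 120 N. Pads are 22 mm wide; open, the fingers measure 114 mm over their backs; the gripper's body (76 mm by 85 mm) begins 54 mm behind the grasp point. The pads swing forward as they close: fully open they stand 13 mm farther back than shut.
Start: joints at [-67.918, 7.471, 85.268, -0, 87.261, -4.893], TCP at [272.179, -534.718, 231.292] pointing down, gripper open.
Joint ranges: [-169.43, 169.43], [-51.17, 129.36], [1.28, 143.12], [-76.62, 256.62], [0, 156.53], [-152.29, 152.29]. Speed limits (degrees/s): [136.94, 136.94, 159.86, 180, 180, 180].

### API

Orientations are given as [roll, pitch, yaw] about the fixed x, y, z axes, in that order (R = Rz(yaw) Ry(pitch) Rx(roll)).
In Python, from bench import sense, eyes, job, models gives the robot as it stands. The module is installed in compiled form; this text tells all that it offers.
- The arm moves only by the tool apply_moves, never from a script. Its argument "rows" is a list of rows, each a list of 6 numbers: the shift along the tool's x, y, z in mm, then the turn, a rotation vector about the tool's x, y, z in rad. In form: [[dx, dy, dz, rx, ry, rz], ...]. A call has exactly 5 rows; each row shifts and turns the commanded pose from where the row before left it, along the tool's axes as they then stand; what a row does not reach is not made up. A row lasts 1/8 s, in which the tool goes at most 62.5 mm and 10.7 degrees, less where a joint would pass 70% of its speed; a pose out of reach is approached as far as the arm can. A call is refused whole if a number of a shift passes 62.5 or a number of a turn 0.188, either way. A call with a gripper value outside its range is refused whole. "fingers" is the finger opening in mm, from 0 to 85.4, set as the call begins (left out, the last holds). The fingers move at their own pace and stop on an object; "grip_force" is the grip in N (left out, the last holds). Time passes only in rows, so rows that do not move let the fingers close, or fill a call up. It gives the time, the measured TCP pose, the force, the opening and the grip force at its end, in the units of the state.
- sense(): the state, without advancing time (a new reading comes with each control period).
- eyes.snapshot(name): name is "scene" or "top"; returns (picture, depth): 400x640x3 uint8, red, green, blue; 400x640 float32, mm along the optical axis (not along the pixel's ray), 0 where there is no reading.
- eyes.get_calibration(name): a dict with "intrinsics" (3x3 intrinsics, pixels), "R" (3x3) and "t" (3): a world point X has camera coordinates R X + t. Camera axes: x right, y down, z forward; pixel columns grow to the right and rows downward; lengths in mm; the calibration is good to about 2 mm. A picture is of the moment at which its call begins. get_calibration takes no time and is no camera call.
- job.hand_in(): hands the job in; it is judged then, once.
Trained networks look in the newest picture that a camera, given by its name, has taken for a name from the list of things; names that differ only in an ending like _2 or _b are one class to them, and where a whole thing is asked for, a point or a joint stands for the part that bears it (a point fixed in the world has none). Each returns a list of dicts, best first, with "confidence" (0 to 1); they miss things now and then, are a little off and sometimes report something else, mostly with a low value. They report only what shows in the picture. A call takes as long as a camera call. They do not tell look-alikes from the thing itself.
- models.boxes_of(name, camera): "xyz" ([x, y, z] in mm, in world coordinates, good to about 4 mm: the middle of the surface that is visible of it).
- models.cut_out(name, camera): "pixels" (400x640 bool, what is visible of it).
- models.place_of(name, camera): "xyz" ([x, y, z] in mm, in world coordinates, good to about 4 mm: a listed point, or the origin of a listed thing).
The state is a dict: "time": time; "joint_pos": joint angles; "qd": joint speeds; "joint_efforts": joint torques, N m; "tool_pos": TCP position; "tcp_rot": TCP orientation; "ft_force": force on the tool from outside, world axes, zero at the start; "wrist_torque": the same for the moment, N m; "finger_gap": finger opening in mm; "grip_force": force on a finger pad.
Only numpy, scipy, OpenCV 4.12 (cv2) and the standard library are available. Lean on these libraries where they do the work, as an engineer would, in place of code of your own. Each camera call takes 0.05 s, during which the arm holds its last target. There are 200 camera calls.

## Working session

There is one attempt and no reset: what is moved stays moved. The work goes in short steps, Python scripts to look and compute and a tool call to move; the robot and the scene stay as the last step left them, time stands still between calls to the robot, and variables do not carry over. Pictures are saved under pics/ and viewed, at most 10 in all, crops included, and the job is handed in when it is done.

Besides the shell and the picture viewer there is one more tool, called after "Call:" by a JSON object that holds its "api" and its "payload". apply_moves: Moves the arm, as the interface text tells. Its arguments: {"type":"object","properties":{"rows":{"type":"array"},"fingers":{"type":"number"},"grip_force":{"type":"number"}},"required":["rows"]}

```bash
mkdir -p pics
cat > h.py <<'E'
import numpy as np, cv2
from bench import sense, eyes, job, models
def cal(n):
    c=eyes.get_calibration(n); return np.array(c["intrinsics"]),np.array(c["R"]),np.array(c["t"]).ravel()
def world(n,depth):
    K,R,t=cal(n); v,u=np.mgrid[0:400,0:640]; z=depth
    p=np.stack([(u-K[0,2])/K[0,0]*z,(v-K[1,2])/K[1,1]*z,z],-1)
    return (p-t)@R
def save(n,a): cv2.imwrite(n,cv2.cvtColor(a,cv2.COLOR_RGB2BGR))
E
python3 - <<'E'
from h import *
for n in("scene","top"):
    p,d=eyes.snapshot(n); save(f"pics/{n}0.png",p); np.savez(f"{n}0.npz",p=p,d=d)
    for m in ["drill_jig","trough_end","tunnel_mouth","end_stop","bar","carriage","grip_tab","index_tip","red_marker"]:
        print(n,m,[(np.round(o["xyz"]).tolist(),round(o["confidence"],2)) for o in models.place_of(m,n)[:3]])
print(sense())
E
```

```text
scene drill_jig [([574.0, -110.0, -6.0], 0.59)]
scene trough_end [([524.0, 53.0, 10.0], 0.97)]
scene tunnel_mouth [([568.0, -102.0, 10.0], 0.68), ([556.0, -165.0, 67.0], 0.18)]
scene end_stop [([590.0, -168.0, 11.0], 0.9)]
scene bar [([383.0, -167.0, -2.0], 0.76), ([673.0, 77.0, 1.0], 0.71), ([369.0, -4.0, 1.0], 0.7)]
scene carriage [([582.0, -151.0, 2.0], 0.71)]
scene grip_tab [([555.0, -163.0, 71.0], 0.95)]
scene index_tip [([523.0, -171.0, 44.0], 0.77)]
scene red_marker [([495.0, -117.0, 34.0], 0.54)]
top drill_jig [([573.0, -111.0, 3.0], 0.85)]
top trough_end [([522.0, 54.0, 6.0], 0.84)]
top tunnel_mouth [([569.0, -102.0, 10.0], 0.81)]
top end_stop [([589.0, -168.0, 11.0], 0.87), ([572.0, -102.0, 10.0], 0.57)]
top bar [([676.0, 78.0, 5.0], 0.7), ([367.0, -4.0, -0.0], 0.65), ([546.0, -10.0, 10.0], 0.6)]
top carriage [([585.0, -155.0, -0.0], 0.86), ([340.0, 221.0, -0.0], 0.64)]
top grip_tab [([553.0, -159.0, 74.0], 0.67)]
top index_tip [([520.0, -174.0, 39.0], 0.98)]
top red_marker [([497.0, -121.0, 32.0], 0.47)]
{'time': 1.0, 'joint_pos': array([-6.79183656e+01,  7.47020772e+00,  8.52676436e+01, -3.51622886e-03,
        8.72599606e+01, -4.89302363e+00]), 'qd': array([-0.04456517,  0.02171543, -0.00898828, -0.07729928, -0.03107204,
        0.05662303]), 'joint_efforts': array([ 3.40648594e-04, -5.69345284e+01, -5.00876033e+01, -3.92735874e-04,
        1.17879114e-03, -6.36972416e-06]), 'tool_pos': array([ 272.1630925 , -534.7366165 ,  231.30372387]), 'tcp_rot': array([1.79998119e+02, 3.68604945e-03, 2.69748260e+01]), 'ft_force': array([-0.30910439, -0.30163337, -0.19711075]), 'wrist_torque': array([ 0.00275323, -0.01910817, -0.01342165]), 'grip_force': 0.0, 'finger_gap': 85.69172826456908}
```

View pics/top0.png

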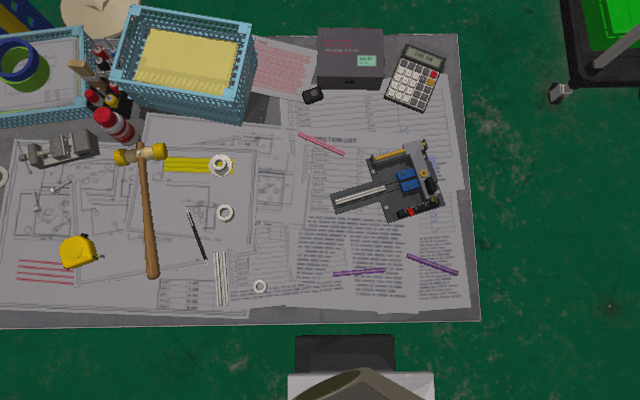

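View pics/scene0.png

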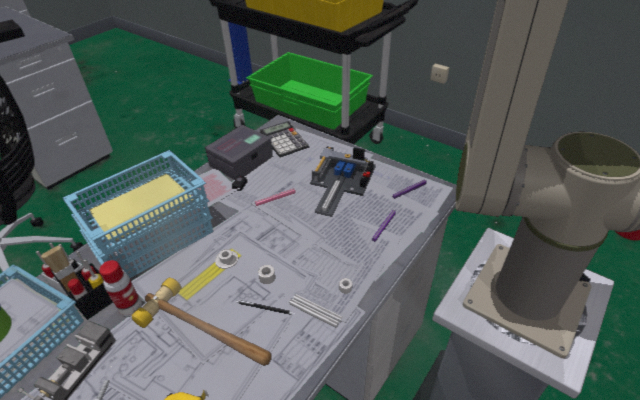

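The top view shows the jig at about (395,185), with its trough running left to (335,205) and the bar (light) in the trough. The red marker is near (408,212), and pink and purple look-alikes lie around it. I'll zoom in before moving.

Run:
```python
from h import *
a=np.load("top0.npz");b=np.load("scene0.npz")
A=cv2.resize(a["p"][130:230,325:455],None,fx=6,fy=6,interpolation=cv2.INTER_CUBIC)
save("pics/c1.png",A)
for n,q in(("top",a),("scene",b)):
    W=world(n,q["d"]); hsv=cv2.cvtColor(q["p"],cv2.COLOR_RGB2HSV).astype(int)
    print(n,cal(n)[0][0,0],"cam",-cal(n)[1].T@cal(n)[2])
    o=np.array([572,-110.5]);ey=np.array([-.286,.958]);ex=np.array([.958,.286])
    J=np.stack([(W[...,:2]-o)@ex,(W[...,:2]-o)@ey,W[...,2]],-1)
    reg=(abs(J[...,0])<90)&(J[...,1]>-100)&(J[...,1]<180)
    H,S,V=hsv[...,0],hsv[...,1],hsv[...,2]
    for nm,m in(("red",((H<8)|(H>172))&(S>130)&(V>80)),("yel",(H>18)&(H<35)&(S>120)),("blue",(H>100)&(H<125)&(S>140)),("bar",(S<40)&(V>150)&(J[...,2]>17)&(abs(J[...,0])<9)&(J[...,1]>20))):
        k,l,st,c=cv2.connectedComponentsWithStats((m&reg).astype(np.uint8))
        for i in range(1,k):
            if st[i,4]>2: P=J[l==i]; print(nm,c[i].round(1),st[i,4],np.median(P,0).round(1),P.min(0).round(),P.max(0).round())
```

```text
top 458.5387538601938 cam [ 327.7639547    84.21737579 1054.44809782]
red [410.4 211.4] 40 [-73.9  11.4  43.5] [-82.   6.  33.] [-63.  16.  50.]
yel [423.5 143.5] 10 [ 66.5 -70.7  43.5] [ 63. -74.  38.] [ 72. -68.  49.]
yel [389.4 154.1] 103 [65.8 11.8 45.2] [ 62. -23.  35.] [73. 48. 50.]
yel [423.1 173. ] 41 [ -0.1 -44.3  50. ] [ -7. -51.  44.] [  9. -37.  54.]
yel [432.  198.5] 14 [-59.3 -44.8  44.7] [-67. -57.  10.] [-55. -42.  47.]
blue [405.6 173.7] 148 [ 13.5 -12.1  31.7] [  4. -36.  11.] [28.  8. 38.]
blue [409.7 185. ] 167 [-13.7 -11.4  32.1] [-24. -36.   7.] [ 2.  9. 38.]
bar [383. 186.] 3 [ 3.8 46.2 22.6] [ 3. 45. 22.] [ 4. 49. 25.]
bar [374.5 188.5] 6 [ 4.2 67.  22.7] [ 3. 61. 21.] [ 5. 73. 24.]
bar [381.6 189.1] 8 [-2.1 51.9 22.3] [-4. 46. 21.] [-1. 58. 27.]
bar [364.2 191.6] 13 [ 4.3 92.6 23.3] [ 3. 78. 22.] [  5. 105.  26.]
bar [371.8 192.1] 16 [-2.2 74.2 23.2] [-4. 63. 19.] [ 0. 90. 25.]
bar [351.5 195.5] 14 [  4.2 122.7  23.5] [  3. 110.  21.] [  6. 136.  25.]
bar [358.3 196.3] 15 [ -2.5 108.6  23. ] [-4. 95. 20.] [ -1. 121.  26.]
bar [338.6 199.6] 7 [  4.  153.1  21.7] [  3. 148.  21.] [  5. 160.  26.]
bar [347.  199.8] 13 [ -2.  135.4  23.4] [ -3. 126.  19.] [ -1. 145.  26.]
bar [340.7 201.7] 3 [ -1.6 150.4  23.5] [ -3. 150.  19.] [ -2. 152.  28.]
scene 440.1742612804851 cam [ 11.96061873 731.29369394 828.76564369]
red [366.  173.4] 23 [-71.9  12.4  41.6] [-82. -10.  34.] [-61.  17.  51.]
yel [347.2 155.6] 9 [  0.9 -44.1  49.4] [ -4. -50.  47.] [  8. -35.  54.]
yel [320.2 163. ] 28 [66.7  9.4 46. ] [ 63. -22.  43.] [70. 47. 49.]
blue [344.2 168.1] 216 [-1.6 -9.  31.3] [-23. -54.   9.] [35.  9. 37.]
bar [330.8 193.5] 77 [  1.5 101.7  23.4] [-3. 48. 19.] [  8. 163.  27.]
```

View pics/c1.png

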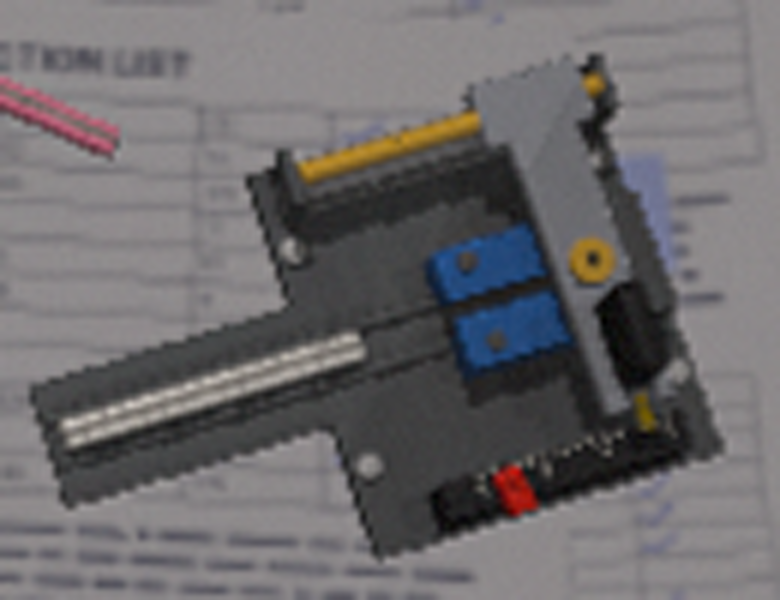

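Call:
{"api": "apply_moves", "payload": {"rows": [[50,-60,0,0,0,0.09],[50,-60,0,0,0,0.09],[40,-60,0,0,0,0],[40,-60,0,0,0,0],[0,-60,0,0,0,0]], "fingers": 0}}

```text
time: 1.62
tool_pos: [325.6, -235.3, 231.5]
tcp_rot: [180.0, -0.1, 16.8]
ft_force: [-0.3, 0.9, 0.9]
finger_gap: 0.1
grip_force: 0.0
```

The crop shows the bar in its trough, with its tail at about crop (65,435), jig y≈163. The carriage is home with its black tab at (635,335). The yellow index is at (645,410) and the red marker at (515,490).

Call:
{"api": "apply_moves", "payload": {"rows": [[45,-40,0,0,0,0],[45,-40,0,0,0,0],[45,-40,0,0,0,0],[45,-40,0,0,0,0],[45,-40,0,0,0,0]]}}

```text
time: 2.25
tool_pos: [483.9, 20.7, 231.7]
tcp_rot: [180.0, -0.1, 16.7]
ft_force: [1.7, -1.5, 0.4]
finger_gap: -0.2
grip_force: 0.0
```

Call:
{"api": "apply_moves", "payload": {"rows": [[30,-30,30,0,0,0],[18,-13,50,0,0,0],[0,0,50,0,0,0],[0,0,30,0,0,0],[0,0,0,0,0,0]]}}

```text
time: 2.88
tool_pos: [514.1, 73.7, 68.5]
tcp_rot: [-179.9, 0.3, 16.7]
ft_force: [-0.5, 0.3, 0.4]
finger_gap: 0.4
grip_force: 0.0
```

Call:
{"api": "apply_moves", "payload": {"rows": [[3,-3,15,0,0,0],[0,0,15,0,0,0],[0,0,15,0,0,0],[0,0,7,0,0,0],[0,0,0,0,0,0]]}}

```text
time: 3.5
tool_pos: [518.0, 77.4, 18.5]
tcp_rot: [-180.0, 0.1, 16.7]
ft_force: [-0.5, 0.6, -0.2]
finger_gap: 0.0
grip_force: 0.0
```

Run:
```python
from h import *
s=sense();print(s["tool_pos"],s["tcp_rot"],s["ft_force"])
p,d=eyes.snapshot("scene");q,e=eyes.snapshot("top")
A=cv2.resize(p[130:230,270:400],(780,600),interpolation=cv2.INTER_CUBIC)
save("pics/c2.png",A)
```

```text
[518.04996377  77.35692534  18.54793478] [-1.79982087e+02  8.06491429e-02  1.66545748e+01] [-0.47522683  0.57417167 -0.15128396]
```

View pics/c2.png

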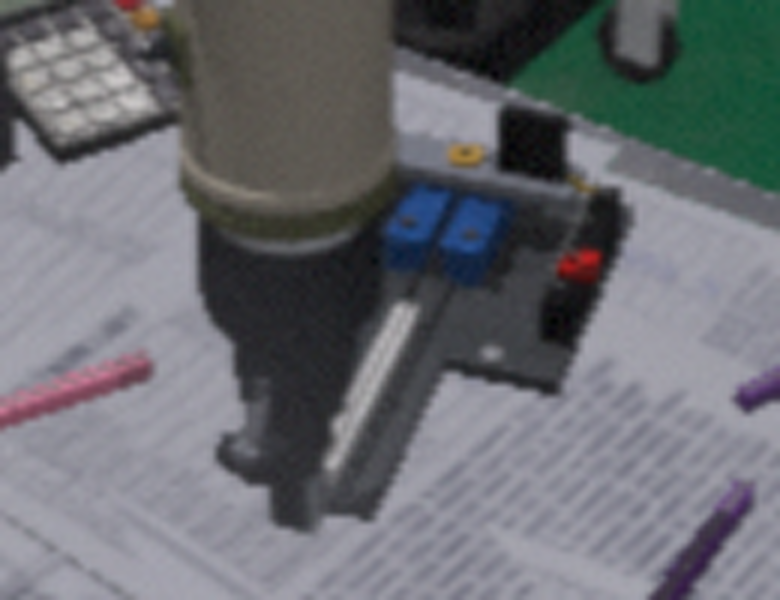

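The finger is at crop (295,500), just behind the bar's tail at (330,465), and in line with it. Now I'll push.

Call:
{"api": "apply_moves", "payload": {"rows": [[-1,10,1.5,0,0,0],[0,12,0,0,0,0],[0,12,0,0,0,0],[0,12,0,0,0,0],[0,12,0,0,0,0]]}}

```text
time: 4.22
tool_pos: [534.6, 20.6, 17.9]
tcp_rot: [180.0, -0.0, 16.6]
ft_force: [-0.2, 0.3, -0.6]
finger_gap: -0.0
grip_force: 0.3
```

Call:
{"api": "apply_moves", "payload": {"rows": [[0,10,0,0,0,0],[0,10,0,0,0,0],[0,10,0,0,0,0],[0,8,0,0,0,0],[0,0,0,0,0,0]]}}

```text
time: 4.85
tool_pos: [545.4, -15.4, 17.8]
tcp_rot: [180.0, -0.0, 16.6]
ft_force: [0.8, 0.2, 0.3]
finger_gap: -0.2
grip_force: 0.0
```

Run:
```python
from h import *
s=sense();print(s["tool_pos"],s["tcp_rot"],s["ft_force"])
p,d=eyes.snapshot("scene")
A=cv2.resize(p[130:230,270:400],(780,600),interpolation=cv2.INTER_CUBIC)
save("pics/c3.png",A)
```

```text
[545.38326801 -15.36917227  17.79129727] [ 1.79992625e+02 -3.20914540e-03  1.66210222e+01] [0.82771221 0.2010577  0.31881373]
```

View pics/c3.png

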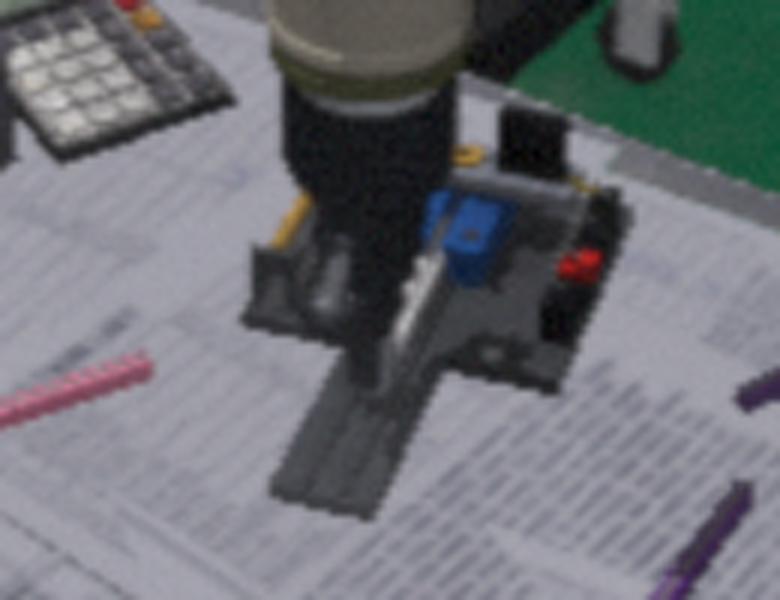

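The bar has moved with the finger: its tail is at crop (385,370) and its head is in the tunnel. I'll continue gently until I feel the stop.

Call:
{"api": "apply_moves", "payload": {"rows": [[-1,6,0,0,0,0],[0,6,0,0,0,0],[0,4,0,0,0,0],[0,2,0,0,0,0],[0,1,0,0,0,0]]}}

```text
time: 5.52
tool_pos: [549.8, -33.3, 17.8]
tcp_rot: [-180.0, -0.0, 16.7]
ft_force: [-0.1, 0.3, 0.1]
finger_gap: -0.4
grip_force: 0.3
```

Call:
{"api": "apply_moves", "payload": {"rows": [[0,1,0,0,0,0],[0,1,0,0,0,0],[0,1,0,0,0,0],[0,0,0,0,0,0],[0,0,0,0,0,0]]}}

```text
time: 6.15
tool_pos: [550.5, -36.2, 17.7]
tcp_rot: [180.0, 0.0, 16.7]
ft_force: [-0.3, -0.7, -0.2]
finger_gap: 0.1
grip_force: 0.0
```

Call:
{"api": "apply_moves", "payload": {"rows": [[0,1,0,0,0,0],[0,1,0,0,0,0],[0,1,0,0,0,0],[0,0.5,0,0,0,0],[0,0,0,0,0,0]]}}

```text
time: 6.78
tool_pos: [551.6, -39.6, 17.8]
tcp_rot: [180.0, -0.0, 16.7]
ft_force: [0.4, -0.2, -0.6]
finger_gap: 0.4
grip_force: 0.0
```

Call:
{"api": "apply_moves", "payload": {"rows": [[0,0.5,0,0,0,0],[0,0.5,0,0,0,0],[0,0.5,0,0,0,0],[0,0.5,0,0,0,0],[0,0,0,0,0,0]]}}

```text
time: 7.4
tool_pos: [552.2, -41.5, 17.8]
tcp_rot: [180.0, -0.0, 16.7]
ft_force: [-0.0, -0.9, 0.2]
finger_gap: 0.0
grip_force: 0.0
```

Call:
{"api": "apply_moves", "payload": {"rows": [[0,1,0,0,0,0],[0,1,0,0,0,0],[0,0.5,0,0,0,0],[0,0.5,0,0,0,0],[0,0,0,0,0,0]]}}

```text
time: 8.02
tool_pos: [553.0, -44.4, 17.8]
tcp_rot: [180.0, 0.0, 16.7]
ft_force: [-0.5, -0.7, 0.3]
finger_gap: 0.3
grip_force: 0.0
```

Run:
```python
from h import *
s=sense();print(s["tool_pos"],s["tcp_rot"],s["ft_force"])
p,d=eyes.snapshot("scene");q,e=eyes.snapshot("top")
A=np.hstack([cv2.resize(x,(400,400),interpolation=cv2.INTER_CUBIC) for x in(p[140:200,310:370],q[145:225,345:425])])
save("pics/c4.png",A)
```

```text
[553.00395852 -44.35714444  17.80011415] [1.79996255e+02 9.12434893e-04 1.66590307e+01] [-0.52840238 -0.66530985  0.31512116]
```

View pics/c4.png

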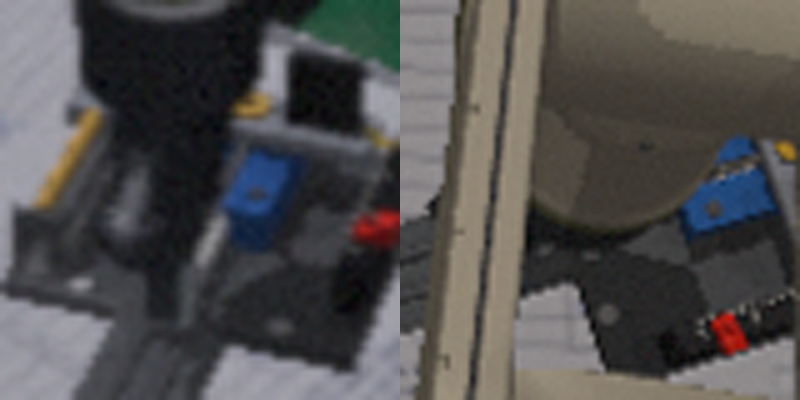

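The bar's tail is still just ahead of the finger, at left crop (195,275). I haven't felt any stop force yet, so I'll keep going.

Call:
{"api": "apply_moves", "payload": {"rows": [[0,1,0,0,0,0],[0,0.5,0,0,0,0],[0,0.5,0,0,0,0],[0,0.5,0,0,0,0],[0,0,0,0,0,0]]}}

```text
time: 8.75
tool_pos: [553.7, -46.7, 17.8]
tcp_rot: [180.0, 0.0, 16.7]
ft_force: [0.8, -0.6, -0.2]
finger_gap: 0.3
grip_force: 0.0
```

Call:
{"api": "apply_moves", "payload": {"rows": [[0,0.5,0,0,0,0],[0,0.5,0,0,0,0],[0,0.5,0,0,0,0],[0,0.5,0,0,0,0],[0,0,0,0,0,0]]}}

```text
time: 9.38
tool_pos: [553.8, -47.1, 17.7]
tcp_rot: [-179.9, 0.0, 16.7]
ft_force: [-3.1, 8.5, 3.4]
finger_gap: -0.1
grip_force: 4.4
```

Call:
{"api": "apply_moves", "payload": {"rows": [[0,1,0,0,0,0],[0,0.5,0,0,0,0],[0,0,0,0,0,0],[0,0,0,0,0,0],[0,0,0,0,0,0]]}}

```text
time: 10.0
tool_pos: [553.8, -47.4, 17.6]
tcp_rot: [-179.8, 0.0, 16.7]
ft_force: [-4.7, 13.8, 5.4]
finger_gap: -0.1
grip_force: 7.3
```

It's against a hard stop. I'll back off, lift, and check from above.

Call:
{"api": "apply_moves", "payload": {"rows": [[0,-4,0,0,0,0],[0,-8,0,0,0,0],[0,-10,-30,0,0,0],[0,-30,-50,0,0,0],[-40,-40,-30,0,0,0]], "fingers": 40}}

```text
time: 10.62
tool_pos: [493.6, 26.4, 130.6]
tcp_rot: [179.9, -0.3, 16.6]
ft_force: [0.2, 1.0, 0.6]
finger_gap: 39.8
grip_force: 0.0
```

Call:
{"api": "apply_moves", "payload": {"rows": [[-55,0,-20,0,0,0],[-60,0,0,0,0,0],[-60,0,0,0,0,0],[-30,0,0,0,0,0],[0,0,0,0,0,0]]}}

```text
time: 11.25
tool_pos: [295.1, -33.4, 147.4]
tcp_rot: [179.9, -0.1, 16.5]
ft_force: [1.4, 0.2, -0.3]
finger_gap: 39.7
grip_force: 0.0
```

Run:
```python
from h import *
s=sense();print(s["tool_pos"],s["tcp_rot"],s["ft_force"])
p,d=eyes.snapshot("scene");q,e=eyes.snapshot("top")
np.savez("n1.npz",p=p,d=d,q=q,e=e)
A=np.hstack([cv2.resize(x,(400,400),interpolation=cv2.INTER_CUBIC) for x in(p[140:210,310:380],q[135:225,355:445])])
save("pics/c5.png",A)
o=np.array([572,-110.5]);ey=np.array([-.286,.958]);ex=np.array([.958,.286])
for n,i,de in(("scene",p,d),("top",q,e)):
    W=world(n,de);J=np.stack([(W[...,:2]-o)@ex,(W[...,:2]-o)@ey,W[...,2]],-1)
    h=cv2.cvtColor(i,cv2.COLOR_RGB2HSV)
    m=(h[...,1]<60)&(h[...,2]>110)&(abs(J[...,2]-22)<6)&(abs(J[...,0])<9)&(J[...,1]>5)&(J[...,1]<170)
    print(n,m.sum(),J[m].min(0),J[m].max(0))
    for nm in("grip_tab","index_tip","red_marker","bar","end_stop","trough_end"):
        for r in models.place_of(nm,n)[:4]:
            v=np.array(r["xyz"]);print(nm,((v[:2]-o)@ex).round(1),((v[:2]-o)@ey).round(1),v[2].round(),round(r["confidence"],2))
```

```text
[295.06891005 -33.41029126 147.42139387] [ 1.79877942e+02 -1.24834389e-01  1.65475199e+01] [ 1.36049862  0.1962254  -0.26916094]
scene 51 [-4.05013067  5.77299254 18.58865403] [ 8.90318266 61.40512425 27.20012124]
grip_tab -32.0 -46.8 68.0 0.68
grip_tab 1.4 7.5 8.0 0.46
grip_tab -74.1 15.1 33.0 0.25
index_tip -67.1 -43.6 41.0 0.91
red_marker -74.2 12.3 36.0 0.44
bar 1.9 5.5 5.0 0.58
bar 150.9 150.9 -0.0 0.55
bar -165.5 161.6 4.0 0.47
bar -197.3 -5.5 0.0 0.47
end_stop 0.4 -61.6 8.0 0.89
trough_end 3.6 171.4 12.0 0.79
top 99 [-4.78877113  7.13120176 16.64270681] [ 5.3921121  60.69710178 27.81679787]
grip_tab -35.1 -43.1 72.0 0.79
index_tip -68.5 -46.1 40.0 0.6
red_marker -73.3 9.6 33.0 0.38
bar 153.2 148.3 1.0 0.79
bar -200.3 -3.1 -0.0 0.78
bar -165.7 162.4 1.0 0.74
bar 0.4 3.7 9.0 0.58
end_stop -0.3 -59.6 8.0 0.86
trough_end 1.0 170.8 5.0 0.68
trough_end -2.8 -60.2 10.0 0.22
```

View pics/c5.png

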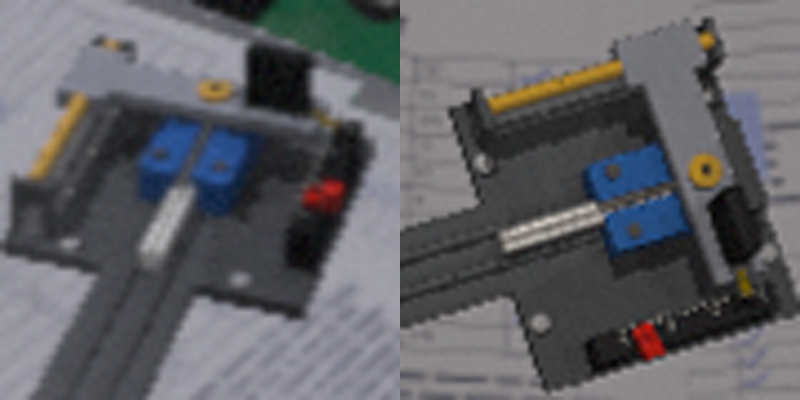

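The bar is home, with its tail at jig y≈60.7 (top-view crop (505,240)). Next is the tab at about jig (-33,-45), which is world (553,-163).

Call:
{"api": "apply_moves", "payload": {"rows": [[42,39.5,0,0,0,0],[42,39.5,0,0,0,0],[42,39.5,0,0,0,0],[42,39.5,0,0,0,0],[42,39.5,0,0,0,0]], "fingers": 45}}

```text
time: 12.58
tool_pos: [552.1, -161.0, 147.0]
tcp_rot: [-180.0, 0.0, 16.7]
ft_force: [-0.1, 0.1, 1.0]
finger_gap: 44.8
grip_force: 0.0
```

Call:
{"api": "apply_moves", "payload": {"rows": [[0,0,30,0,0,0],[0,0,0,0,0,0],[0,0,0,0,0,0],[0,0,0,0,0,0],[0,0,0,0,0,0]]}}

```text
time: 13.2
tool_pos: [550.8, -160.1, 119.0]
tcp_rot: [179.9, -0.1, 16.7]
ft_force: [-0.4, 0.5, -0.6]
finger_gap: 45.2
grip_force: 0.0
```

Call:
{"api": "apply_moves", "payload": {"rows": [[1.5,3.5,20,0,0,0],[0,0,20,0,0,0],[0,0,15,0,0,0],[0,0,10,0,0,0],[0,0,0,0,0,0]]}}

```text
time: 13.82
tool_pos: [551.9, -162.6, 51.1]
tcp_rot: [-179.9, 0.1, 16.7]
ft_force: [-0.0, 0.2, -0.5]
finger_gap: 45.2
grip_force: 0.0
```

Call:
{"api": "apply_moves", "payload": {"rows": [[0,0,0,0,0,0],[0,0,0,0,0,0],[0,0,0,0,0,0],[0,0,0,0,0,0],[0,0,0,0,0,0]], "fingers": 0, "grip_force": 70}}

```text
time: 14.45
tool_pos: [553.5, -163.2, 53.6]
tcp_rot: [179.9, -0.1, 16.7]
ft_force: [-1.6, 0.6, 6.0]
finger_gap: 10.5
grip_force: 69.2
```

Call:
{"api": "apply_moves", "payload": {"rows": [[0,-6,-2,0,0,0],[0,-12,0,0,0,0],[0,-12,0,0,0,0],[0,-12,0,0,0,0],[0,-8,0,0,0,0]]}}

```text
time: 15.08
tool_pos: [539.2, -114.8, 53.7]
tcp_rot: [179.9, -0.1, 16.7]
ft_force: [11.0, -4.2, -14.1]
finger_gap: 10.6
grip_force: 69.1
```

```bash
cat > m.py <<'E'
from h import *
import sys
s=sense();print(s["time"],s["tool_pos"],s["tcp_rot"],s["ft_force"],s["finger_gap"])
p,d=eyes.snapshot("scene");q,e=eyes.snapshot("top")
A=np.hstack([cv2.resize(x,(400,400),interpolation=cv2.INTER_CUBIC) for x in(p[145:195,330:380],q[165:225,390:450])])
save(sys.argv[1],A)
o=np.array([572,-110.5]);ey=np.array([-.286,.958]);ex=np.array([.958,.286])
for n,i in(("scene",p),("top",q)):
    h=cv2.cvtColor(i,cv2.COLOR_RGB2HSV).astype(int);K,R,t=cal(n)
    v,u=np.mgrid[0:400,0:640]
    ray=np.stack([(u-K[0,2])/K[0,0],(v-K[1,2])/K[1,1],u*0+1.],-1)@R; c=-R.T@t
    def at(z):
        X=c+ray*((z-c[2])/ray[...,2])[...,None]; return np.stack([(X[...,:2]-o)@ex,(X[...,:2]-o)@ey],-1)
    for nm,z,m in(("red46",46,((h[...,0]<8)|(h[...,0]>172))&(h[...,1]>130)&(h[...,2]>80)),("yel43",43,(h[...,0]>18)&(h[...,0]<35)&(h[...,1]>110)&(h[...,2]>50))):
        J=at(z); m=m&(J[...,0]>-95)&(J[...,0]<-45)&(J[...,1]>-70)&(J[...,1]<50)
        if m.sum(): print(n,nm,m.sum(),J[m].mean(0).round(1),J[m].min(0).round(1),J[m].max(0).round(1))
    for nm in("index_tip","red_marker","grip_tab"):
        for r in models.place_of(nm,n)[:1]:
            w=np.array(r["xyz"]);print(n,nm,((w[:2]-o)@ex).round(1),((w[:2]-o)@ey).round(1),w[2].round(),round(r["confidence"],2))
E
python3 m.py pics/c6.png
```

```text
15.075 [ 539.24926915 -114.83893076   53.72446123] [ 1.79924181e+02 -1.20716021e-01  1.66582006e+01] [ 11.03579583  -4.18353464 -14.13977909] 10.608154218000506
scene red46 11 [-74.   13.5] [-80.1   7.1] [-66.7  19.4]
scene yel43 3 [-60.7   3.5] [-63.4   2.6] [-58.    4.4]
scene index_tip -64.8 7.2 40.0 0.8
scene red_marker -74.7 13.1 34.0 0.61
scene grip_tab -33.4 4.6 66.0 0.95
top grip_tab 62.3 410.0 -1.0 0.64
```

View pics/c6.png

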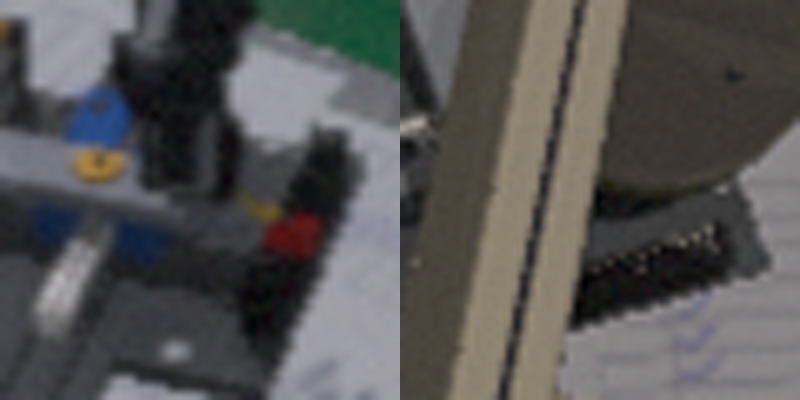

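The index (left crop (262,208)) is close to the marker (290,235), with a few mm left to go. I'll fit the marker's position to sub-pixel level.

```bash
cat > fit.py <<'E'
from h import *
from scipy.optimize import nnls, minimize
import itertools
o=np.array([572,-110.5]);ey=np.array([-.286,.958]);ex=np.array([.958,.286])
def jw(P): P=np.atleast_2d(P).astype(float); return np.c_[o+P[:,:1]*ex+P[:,1:2]*ey,P[:,2]]
def proj(n,P):
    K,R,t=cal(n); c=(R@jw(P).T).T+t; u=(K@c.T).T; return u[:,:2]/u[:,2:]
def faces(n,x0,y0,wx,wy,z0,z1):
    K,R,t=cal(n); C=-R.T@t; cj=np.array([(C[:2]-o)@ex,(C[:2]-o)@ey])
    sx=np.sign(cj[0]-x0)*wx/2+x0; sy=np.sign(cj[1]-y0)*wy/2+y0
    a,b,c,d=x0-wx/2,x0+wx/2,y0-wy/2,y0+wy/2
    return [[(a,c,z1),(b,c,z1),(b,d,z1),(a,d,z1)],[(sx,c,z0),(sx,d,z0),(sx,d,z1),(sx,c,z1)],[(a,sy,z0),(b,sy,z0),(b,sy,z1),(a,sy,z1)]]
def fit(n,img,chan,x0,y0,wx,wy,z0,z1,r=9,fixw=False):
    c=np.round(proj(n,(x0,y0,z1))[0]).astype(int); I=img.astype(float)
    T=chan(I)[c[1]-r:c[1]+r+1,c[0]-r:c[0]+r+1].ravel(); T=np.clip(T,0,None); S=16
    def cost(q):
        A=[]
        for f in faces(n,q[0],q[1],q[2] if not fixw else wx,wy,z0,z1):
            uv=(proj(n,f)-c+r+.5)*S
            m=np.zeros(((2*r+1)*S,)*2,np.uint8); cv2.fillConvexPoly(m,np.round(uv).astype(np.int32),255)
            A.append(cv2.GaussianBlur(cv2.resize(m,(2*r+1,)*2,interpolation=cv2.INTER_AREA).astype(float)/255,(0,0),.4).ravel())
        return nnls(np.array(A).T,T)[1]
    best=min((minimize(cost,[x0+a,y0+b,wx],method="Nelder-Mead",options=dict(initial_simplex=[[x0+a,y0+b,wx],[x0+a+3,y0+b,wx],[x0+a,y0+b+3,wx],[x0+a,y0+b,wx+3]])) for a in(-3,3) for b in(-3,3)),key=lambda k:k.fun)
    return best.x.round(2),round(best.fun/np.linalg.norm(T),2)
red=lambda I:I[...,0]-np.maximum(I[...,1],I[...,2])
yel=lambda I:np.minimum(I[...,0],I[...,1])-I[...,2]-15
E
python3 - <<'E'
from fit import *
a=np.load("top0.npz")["p"];b=np.load("scene0.npz")["p"];z=np.load("n1.npz")
for n,i in(("top",a),("top",z["q"]),("scene",b),("scene",z["p"])):
    print(n,"red",fit(n,i,red,-73,12,14,10,34,46),"yel",fit(n,i,yel,-61,-45,12,4,40,44,r=6))
p,d=eyes.snapshot("scene"); print("now yel",fit("scene",p,yel,-61,5,12,4,40,44,r=5),"red",fit("scene",p,red,-73,12,14,10,34,46))
# cross-check of frame: blue blocks (y -?..8) tips
E
```

```text
Traceback (most recent call last):
  File "fit.py", line 23, in fit
    best=min((minimize(cost,[x0+a,y0+b,wx],method="Nelder-Mead",options=dict(initial_simplex=[[x0+a,y0+b,wx],[x0+a+3,y0+b,wx],[x0+a,y0+b+3,wx],[x0+a,y0+b,wx+3]])) for a in(-3,3) for b in(-3,3)),key=lambda k:k.fun)
  File "fit.py", line 23, in <genexpr>
    best=min((minimize(cost,[x0+a,y0+b,wx],method="Nelder-Mead",options=dict(initial_simplex=[[x0+a,y0+b,wx],[x0+a+3,y0+b,wx],[x0+a,y0+b+3,wx],[x0+a,y0+b,wx+3]])) for a in(-3,3) for b in(-3,3)),key=lambda k:k.fun)
              ~~~~~~~~^^^^^^^^^^^^^^^^^^^^^^^^^^^^^^^^^^^^^^^^^^^^^^^^^^^^^^^^^^^^^^^^^^^^^^^^^^^^^^^^^^^^^^^^^^^^^^^^^^^^^^^^^^^^^^^^^^^^^^^^^^^^^^^^^^^^^^^^^^^^
  File "fit.py", line 19, in cost
    uv=(proj(n,f)-c+r+.5)*S
        ~~~~^^^^^
  File "fit.py", line 7, in proj
    K,R,t=cal(n); c=(R@jw(P).T).T+t; u=(K@c.T).T; return u[:,:2]/u[:,2:]
          ~~~^^^
  File "h.py", line 4, in cal
    c=eyes.get_calibration(n); return np.array(c["intrinsics"]),np.array(c["R"]),np.array(c["t"]).ravel()
ValueError: time passes only in moves, steps and waits
```

Call:
{"api": "apply_moves", "payload": {"rows": [[1,-1,0.7,0,0,0],[0,-1,0.7,0,0,0],[0,-1,0,0,0,0],[0,0,0,0,0,0],[0,0,0,0,0,0]]}}

```text
time: 16.1
tool_pos: [538.8, -113.2, 53.6]
tcp_rot: [179.9, -0.0, 16.6]
ft_force: [-0.6, -6.1, 1.9]
finger_gap: 10.5
grip_force: 71.4
```

```bash
sed -i 's/^def cal/import functools\n@functools.lru_cache\ndef cal/' h.py
python3 - <<'E'
from fit import *
a=np.load("top0.npz")["p"];b=np.load("scene0.npz")["p"];z=np.load("n1.npz")
for n,i in(("top",a),("top",z["q"]),("scene",b),("scene",z["p"])):
    print(n,"red",fit(n,i,red,-73,12,14,10,34,46),"yel",fit(n,i,yel,-61,-45,12,4,40,44,r=6))
p,d=eyes.snapshot("scene"); print("now yel",fit("scene",p,yel,-61,5,12,4,40,44,r=5),"red",fit("scene",p,red,-73,12,14,10,34,46)); print(sense()["tool_pos"])
E
```

```text
top red (array([-73.25,  11.53,  17.15]), np.float64(0.19)) yel (array([-59.73, -44.9 ,  12.44]), np.float64(0.29))
top red (array([-73.22,  11.5 ,  16.96]), np.float64(0.19)) yel (array([-59.81, -44.73,  12.44]), np.float64(0.28))
scene red (array([-72.23,   8.72,  17.41]), np.float64(0.38)) yel (array([-57.62, -45.75,   6.89]), np.float64(0.38))
scene red (array([-72.21,   8.18,  17.66]), np.float64(0.37)) yel (array([-57.59, -45.75,   7.25]), np.float64(0.4))
now yel (array([-60.25,   6.7 ,   8.12]), np.float64(0.21)) red (array([-71.57,   7.89,  16.92]), np.float64(0.28))
[ 538.81258677 -113.16772994   53.63888713]
```

Call:
{"api": "apply_moves", "payload": {"rows": [[0,-1,0,0,0,0],[0,-1,0,0,0,0],[0,-1,0,0,0,0],[0,0,0,0,0,0],[0,0,0,0,0,0]]}}

```text
time: 16.77
tool_pos: [538.0, -110.3, 53.6]
tcp_rot: [179.9, -0.0, 16.6]
ft_force: [-1.0, -6.7, 1.9]
finger_gap: 10.9
grip_force: 71.4
```

Run:
```python
from fit import *
F=[eyes.snapshot("scene")[0] for _ in range(4)]; s=sense(); print(s["time"],s["tool_pos"],s["ft_force"])
p=np.mean(F,0)
print("yel",fit("scene",p,yel,-61,9,12,4,40,44,r=5),"red",fit("scene",p,red,-73,12,14,10,34,46))
u0,v0,w,h=350,162,32,24; S=25
A=cv2.resize(p[v0:v0+h,u0:u0+w].clip(0,255).astype(np.uint8),(w*S,h*S),interpolation=cv2.INTER_NEAREST)
for y,c in((11.5,(255,255,255)),(8,(0,255,255))):
    for f in faces("scene",-73,y,17,10,34,46): cv2.polylines(A,[np.round((proj("scene",f)-[u0,v0]+.5)*S).astype(np.int32)],True,c,1)
save("pics/c7.png",A)
r=np.round(red(p))[v0:v0+h,u0:u0+w].astype(int); ys,xs=np.where(r>40); print(r[ys.min()-1:ys.max()+2,xs.min()-1:xs.max()+2],xs.min()-1+u0,ys.min()-1+v0)
```

```text
16.975 [ 537.97792716 -110.33513032   53.63950521] [-0.41205315 -6.19072134  2.35230361]
yel (array([-59.56,   9.42,   9.25]), np.float64(0.12)) red (array([-71.66,   8.18,  16.58]), np.float64(0.28))
[[ 5  3  2  2 14 27 19  7 -1]
 [14 18 23 24 37 61 60 50 12]
 [10 26 44 52 56 68 68 54 11]
 [10 46 66 66 59 58 58 46  9]
 [11 45 58 55 54 56 55 35  2]
 [ 3 14 24 30 40 47 46 26 -3]
 [ 0 -2  2  3 10 14 13  3 -5]] 362 171
```

View pics/c7.png

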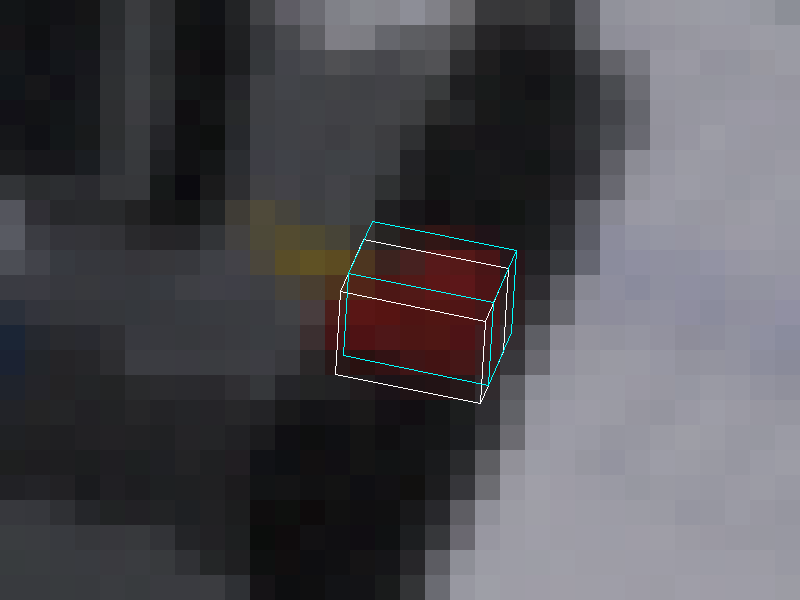

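Run:
```python
from fit import *
from scipy.optimize import fsolve
a=np.load("top0.npz")["p"].astype(float);b=np.load("scene0.npz")["p"].astype(float);z=np.load("n1.npz")
T=(a+z["q"])/2; Sc=(b+z["p"])/2
def back(n,u,v,zz): return fsolve(lambda q:proj(n,(q[0],q[1],zz))[0]-[u,v],[-70,10]).round(1)
r=np.clip(red(Sc)-12,0,None)
for u in range(361,371):
    c=r[166:182,u]
    if c.sum()>40: v=(c*np.arange(166,182)).sum()/c.sum(); print("scene col",u,c.sum().round(),v.round(2),back("scene",u,v,40),c[4:13].round().astype(int))
t=np.clip(red(T)-12,0,None)[200:222,398:422]; ys,xs=np.mgrid[200:222,398:422]
print("top centroid",back("top",(t*xs).sum()/t.sum(),(t*ys).sum()/t.sum(),40),back("top",(t*xs).sum()/t.sum(),(t*ys).sum()/t.sum(),46))
yy,xx=np.where(t>30);print(t[yy.min()-1:yy.max()+2,xx.min()-1:xx.max()+2].round().astype(int))
for n,I in(("top",T),("scene",Sc)):
    c=np.round(proj(n,(-60,-45,43))[0]).astype(int); k=np.clip(yel(I)-5,0,None)[c[1]-4:c[1]+5,c[0]-4:c[0]+5]; Y,X=np.mgrid[-4:5,-4:5]
    print(n,"index",back(n,c[0]+(k*X).sum()/k.sum(),c[1]+(k*Y).sum()/k.sum(),42)); print(k.round().astype(int))
# whole red centroid in scene
R_=r[166:182,358:376];Y,X=np.mgrid[166:182,358:376];print("scene centroid z40",back("scene",(R_*X).sum()/R_.sum(),(R_*Y).sum()/R_.sum(),40))
```

```text
scene col 363 171.0 174.05 [-63.6  13.2] [ 0  0  4 42 72 50  4  0  0]
scene col 364 302.0 173.85 [-66.1  11.5] [  0   0  33  76 110  67  16   0   0]
scene col 365 272.0 173.93 [-68.8  10.9] [ 0  0 32 59 98 62 20  0  0]
scene col 366 314.0 173.57 [-71.1   8.5] [ 0 18 58 77 78 53 30  0  0]
scene col 367 415.0 173.22 [-73.4   6. ] [  0  42 105 113  70  48  38   0   0]
scene col 368 398.0 173.19 [-76.1   5. ] [  0  34 112 110  66  42  34   1   0]
scene col 369 278.0 173.11 [-78.7   3.8] [ 0 14 92 83 46 28 16  0  0]
top centroid [-72.8  10.4] [-73.4  11.9]
[[  0   0   0   0   0   0   0   0   0   0]
 [  0   0   0  24  38  13   0   0   0   0]
 [  0   0  62 100 159 120   0   0   0   0]
 [  0  72 134 116 120 117  44   0   0   0]
 [  0  60 124 104  94 118  88   0   0   0]
 [  0  10  80 106  92  97 115  60   0   0]
 [  0   0  46 107 128 128 130 114   4   0]
 [  0   0  30  88 125 124 126 117  46   0]
 [  0   0   6  58 104 127 118 116  50   0]
 [  0   0   0  17  76  82   2   0   0   0]
 [  0   0   0   0   0   0   0   0   0   0]]
top index [-60.  -45.4]
[[ 0  0  0  0  0  0  0  0  0]
 [ 0  0  0  0  0  0  0  0  0]
 [ 0  0  0 46 27  0  0  0  0]
 [ 0  0  0 22 30  0  0  0  0]
 [ 0  0  0 28 59 10  0  0  0]
 [ 0  0  0 20 66 51  0  0  0]
 [ 0  0  0  0 44 34  0  0  0]
 [ 0  0  0  0  9 20  0  0  0]
 [ 0  0  0  0  0  0  0  0  0]]
scene index [-56.6 -48.1]
[[ 0  0  0  0  0  0  0  0  0]
 [ 0  0  0  0  0  0  0  0  0]
 [ 0  0  0  0  0  0  0  0  0]
 [ 0  0  0 10  0  0  0  0  0]
 [ 0  0  0  5  9  0  0  0  0]
 [ 0  0  0  0  0  0  0  0  0]
 [ 0  0  0  0  0  0  0  0  0]
 [ 0  0  0  0  0  0  0  0  0]
 [ 0  0  0  0  0  0  0  0  0]]
scene centroid z40 [-71.9   7.8]
```

```bash
cat > j.py <<'E'
from fit import *
a=np.load("top0.npz")["p"].astype(float);b=np.load("scene0.npz")["p"].astype(float);z=np.load("n1.npz")
D={"top":(a+z["q"])/2,"scene":(b+z["p"])/2}; off={"top":0.1,"scene":-0.7}; r=8;S=12
def res(q,cams,full=False):
    y,xa,xb,xc,zi,zo,w2=q; tot=0
    for n in cams:
        c=np.round(proj(n,(-73,10,42))[0]).astype(int); T=np.clip(red(D[n])-8,0,None)[c[1]-r:c[1]+r+1,c[0]-r:c[0]+r+1].ravel()
        L=np.zeros(((2*r+1)*S,)*2,np.uint8)
        fs=faces(n,(xb+xc)/2,y+off[n],abs(xc-xb),w2,34,zi)+faces(n,(xa+xb)/2,y+off[n],abs(xb-xa),10,34,zo)
        for k,f in enumerate(fs): cv2.fillConvexPoly(L,np.round((proj(n,f)-c+r+.5)*S).astype(np.int32),k+1)
        A=np.array([cv2.GaussianBlur(cv2.resize((L==k).astype(np.float32),(2*r+1,)*2,interpolation=cv2.INTER_AREA),(0,0),.4).ravel() for k in range(1,7)]).T
        tot+=(nnls(A,T)[1]/np.linalg.norm(T))**2
    return tot
for cams in(["top","scene"],["top"],["scene"]):
    for q0 in([11,-81,-71,-64,42,46,10],[9,-81,-70,-64,40,46,6],[12,-81,-76,-64,46,42,10],[13,-81,-70,-64,38,48,4],[11,-82,-68,-62,40,46,2]):
        sx=np.vstack([q0]+[np.array(q0)+np.eye(7)[i]*2.5 for i in range(7)])
        m=minimize(res,q0,args=(cams,),method="Nelder-Mead",options=dict(initial_simplex=sx,maxiter=400))
        print(cams,m.x.round(1),round(m.fun,3))
E
timeout 300 python3 j.py
```

```text
['top', 'scene'] [ 10.9 -80.8 -71.7 -63.4  39.1  47.1  10.4] 0.092
['top', 'scene'] [ 10.3 -81.1 -71.2 -63.7  41.4  45.8   7.9] 0.106
['top', 'scene'] [ 10.7 -80.9 -72.  -63.8  45.8  46.3   7. ] 0.097
['top', 'scene'] [ 10.8 -80.5 -71.4 -63.4  41.   46.5   9.6] 0.098
['top', 'scene'] [ 10.7 -81.8 -66.3 -63.3  39.8  45.7   4.9] 0.175
['top'] [ 10.9 -82.  -70.2 -64.5  42.9  45.6   9.1] 0.024
['top'] [ 10.2 -80.4 -68.4 -64.3  40.4  42.1   8.5] 0.025
['top'] [ 11.  -81.8 -74.2 -64.2  42.3  46.2   9.6] 0.021
['top'] [ 11.4 -81.8 -66.6 -64.8  42.3  45.8   9.1] 0.03
['top'] [ 11.1 -81.7 -64.8 -63.1  40.8  44.4   3.6] 0.035
['scene'] [  7.2 -79.8 -70.5 -61.4  36.9  44.2  13.9] 0.019
['scene'] [  7.5 -79.8 -70.2 -62.   41.9  44.2   6.2] 0.017
['scene'] [  6.6 -79.7 -73.3 -62.4  45.6  42.8  10.6] 0.038
['scene'] [  7.5 -79.9 -70.  -62.1  42.4  44.2   6.8] 0.02
['scene'] [  7.9 -80.1 -70.1 -62.3  41.8  44.6   5.4] 0.017
```

Call:
{"api": "apply_moves", "payload": {"rows": [[0,-0.9,0,0,0,0],[0,0,0,0,0,0],[0,0,0,0,0,0],[0,0,0,0,0,0],[0,0,0,0,0,0]]}}

```text
time: 17.6
tool_pos: [537.7, -109.5, 53.6]
tcp_rot: [179.9, -0.0, 16.6]
ft_force: [-0.8, -5.4, 1.1]
finger_gap: 10.9
grip_force: 71.4
```

Run:
```python
from fit import *
s=sense();print(s["time"],s["tool_pos"],s["ft_force"])
res={"index_tip":[],"red_marker":[],"grip_tab":[]}; dep=[];im=[]
for k in range(8):
    p,d=eyes.snapshot("scene"); dep.append(d); im.append(p)
    for n in res:
        for r in models.place_of(n,"scene")[:1]:
            w=np.array(r["xyz"]); res[n].append([(w[:2]-o)@ex,(w[:2]-o)@ey,w[2]])
for n,v in res.items(): print(n,len(v),np.median(v,0).round(1),np.std(v,0).round(1))
p=np.mean(im,0); d=np.median(dep,0); W=world("scene",d); J=np.stack([(W[...,:2]-o)@ex,(W[...,:2]-o)@ey,W[...,2]],-1)
print("yel",fit("scene",p,yel,-61,9,12,4,40,44,r=5))
for nm,ch,th in(("red",red,35),("yel",yel,15)):
    for v,u in zip(*np.where(ch(p)[168:180,355:373]>th)): print(nm,u+355,v+168,int(ch(p)[v+168,u+355]),J[v+168,u+355].round(1))
```

```text
17.6 [ 537.74571711 -109.46050697   53.64833064] [-0.81416147 -5.4448943   1.14087375]
index_tip 8 [-64.   12.8  41.2] [0.7 1.4 0.9]
red_marker 8 [-75.3  14.1  34.4] [1.6 1.5 1.4]
grip_tab 8 [-30.7   9.6  68.5] [1.2 1.4 1.8]
yel (array([-59.47,   5.87,   7.96]), np.float64(0.26))
red 366 172 38 [-67.7  -4.8  34.8]
red 367 172 62 [-74.1  10.   47.6]
red 368 172 62 [-76.5   8.2  46.9]
red 369 172 50 [-79.6   9.   48.3]
red 364 173 44 [-65.5   9.6  41.6]
red 365 173 52 [-68.7  11.   43.4]
red 366 173 58 [-71.7  11.5  44.5]
red 367 173 68 [-75.3  14.8  48. ]
red 368 173 66 [-77.7  12.6  46.9]
red 369 173 51 [-80.7  13.1  48. ]
red 363 174 43 [-63.7  13.8  40.6]
red 364 174 64 [-66.6  13.9  41.4]
red 365 174 64 [-69.5  13.6  41.9]
red 366 174 59 [-72.6  14.5  43.4]
red 367 174 60 [-75.3  13.9  43.6]
red 368 174 58 [-78.2  14.   44.5]
red 369 174 44 [-80.8  12.6  44.1]
red 363 175 44 [-64.2  15.3  38.3]
red 364 175 56 [-66.9  14.3  38.2]
red 365 175 55 [-70.1  15.6  40.1]
red 366 175 53 [-72.8  14.7  40. ]
red 367 175 57 [-75.8  15.1  41.1]
red 368 175 53 [-78.4  14.   40.9]
red 369 175 37 [-81.3  13.9  41.5]
red 366 176 41 [-72.8  14.1  35.9]
red 367 176 47 [-75.6  13.4  36.1]
red 368 176 46 [-78.8  14.9  38. ]
yel 361 172 22 [-56.8  10.7  43.8]
yel 362 172 30 [-59.9  11.5  45.2]
yel 363 172 26 [-62.5  10.4  45. ]
yel 363 173 16 [-63.   11.7  42.5]
```

Run:
```python
from fit import *
p,d=eyes.snapshot("scene"); W=world("scene",d);J=np.stack([(W[...,:2]-o)@ex,(W[...,:2]-o)@ey,W[...,2]],-1)
h=cv2.cvtColor(p,cv2.COLOR_RGB2HSV)
m=(h[...,1]<60)&(h[...,2]>110)&(abs(J[...,2]-22)<6)&(abs(J[...,0])<9)&(J[...,1]>5)&(J[...,1]<170)
t=J[m][:,1].max(); s=sense(); print("tail",t,s["tool_pos"],s["grip_force"],s["time"])
if t<64: print(job.hand_in())
```

```text
tail 61.7809273388206 [ 537.74064556 -109.46132003   53.63386636] 71.35859370231628 19.25
the job is handed in; nothing more can be done
None
```

I handed the job in at about 19 s with the bar home against its end stop and the carriage still held by its tab, its index aligned with the red marker to within about 1 mm by my estimate; the two cameras differed by 2–3 mm on the marker and the top camera's view was blocked at the end. I left the bushings alone.

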